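# Seat a contact plate in the corner pocket of a viewing stage

## Task

Using only the fingertips, and never picking it up, push the round dish that lies on the dark viewing stage up against the stage's long rail, then slide it along the rail, keeping it against the rail, fully home into the corner pocket at the rail's right-hand end. Then push the orange keeper arm round until it is shut against its stop behind the dish. Push gently, the dish must stay flat on the stage, and leave the other things on the bench where they are; finish clear of everything.

Things in the scene. Friction and masses are not known exactly. Their poses are not given: they have to be found in the camera images.
- stage: Dark flat metal plate fixed to the bench, 8 mm thick; turned within 0.3 rad. Its x points away from the robot, y to the robot's left. Origin on its underside; the plate spans x -80..80 mm, y -140..180 mm. The polished, slippery aluminium bars (friction about 0.2) on it are 12 mm high (tops 20 mm above the bench) and make a pocket at the far right corner, 69 mm wide, open only towards +y.
- rail_mid (a point): Middle of the long rail's inner face, 14 mm above the bench. The rail is an aluminium bar along stage y at the far edge of the stage: inner face at stage x = +55 mm, 12 mm thick, from y = -120 to +170 mm. A dish against it has its centre at stage x = 22.5 mm.
- end_stop (a point): Middle of the end stop's inner face in the pocket, 14 mm above the bench: aluminium bar along stage x at the right, inner face at stage y = -110 mm, x from -38 to 67 mm, 12 mm thick.
- side_block (a point): Middle of the inner face of the short block facing the rail, 14 mm above the bench: inner face at stage x = -14 mm, 20 mm thick, y from -110 to -76 mm, with a slanted lead-in that flares the mouth outward and reaches to y = -65 mm.
- dish: Round closed plastic dish, cream, 65 mm diameter, 15 mm high, about 25 g, flat and loose on the stage plate (bottom 8 mm above the bench). Origin at the centre of its underside. Its turn about z means nothing. At the start it lies 20 to 60 mm short of the rail and well to the left of the pocket (stage y 84 to 120 mm).
- pocket (a point): Where the centre of the dish's underside is when it is fully home in the corner: on the plate's top at stage x = 22.5 mm, y = -77.5 mm (32.5 mm from the rail and from the end stop). A blue disc, 44 mm across, is let flush into the plate here.
- keeper (a joint): Angle of the orange keeper arm on its upright pivot, rad; stiff, it stays where it is left (0.03 N m friction). 0 = fully open (arm points 30 degrees outward of the stage's +y, towards the robot's side), 0.52 = along stage +y, 2.09 = shut against its stop, lying along stage +x across the pocket mouth, 3 mm behind a dish that is home. Starts between 0 and 0.5. Seen from above it shuts clockwise.
- keeper_pivot (a point): Pivot axis of the keeper arm, at stage x = -38 mm, y = -37 mm; this point is at the arm's mid-height, 16 mm above the bench. The arm is a straight orange bar 10 mm wide and 10 mm high (11 to 21 mm above the bench), with a boss of 8.5 mm radius on the pivot.
- keeper_tip (a point): Centre of the keeper arm's rounded free end (radius 5 mm), 70 mm from the pivot, at mid-height; moves with the arm.
- spare_dish: Another dish of the same kind, standing on the bench in front of the stage, not on it; bystander. Origin at the centre of its underside.
- cup: Grey parts cup, 54 mm across, 36 mm high; bystander at the left. Origin under its centre.
- tweezers: Thin steel tweezers lying on the bench at the right of the stage, 130 mm long, 14 mm wide, 8 mm high; bystander. Origin under the middle.
- marker: White marker with a dark cap, 133 mm long, 12 mm thick, lying in front on the right; bystander. Origin under its middle.
- pen: Thin white pen, 145 mm long, 9 mm high, lying along the bench's front edge; bystander. Origin under its middle.
Not all that is in view belongs to the job. Leave any turquoise look-alike of the dish alone.

How it is judged (in metres and radians):
On the way, in this order (a step that is already met when the one before it is completed fails the run):
1. the dish lies against the rail (within 3 mm), still well left of the pocket (x of dish in the frame of stage above 0.0195 m and y of dish in the frame of stage above 0.03 m), for 0.2 s.
2. the dish has been slid along the rail into the pocket's mouth (x of dish in the frame of stage above 0.0155 m and y of dish in the frame of stage below -0.055 m), for 0.1 s.
At the end, for the whole second after the job is handed in: The dish lies flat and at rest in the corner pocket, within 4 mm of the rail and of the end stop, and the orange keeper arm is shut behind it (joint above 1.95 rad) (x of dish in the frame of stage above 0.0185 m and y of dish in the frame of stage below -0.0735 m and horizontal distance between dish and pocket below 0.006 m and z of dish in the frame of stage below 0.0105 m and angle between dish's own z axis and vertical below 0.08 rad and value of joint keeper above 1.95 rad and linear speed of dish below 0.01 m/s); the robot touches nothing.
It fails at once if the dish is lifted more than 6 mm off the stage, or tipped more than 0.2 rad, or pushed off the stage (z of dish in the frame of stage above 0.014 m or z of dish in the frame of stage below 0.003 m or angle between dish's own z axis and vertical above 0.2 rad).
It fails at once if the dish strays more than 12 mm from the rail on its way along it (y of dish in the frame of stage below 0.03 m and x of dish in the frame of stage below 0.0105 m).
It fails at once if the dish is pushed with more than 30 N (contact force between the fingers and dish above 30 N).
It fails at once if a bystander is moved more than 20 mm (distance of any of spare_dish, cup, tweezers, marker, pen from where it was at the start of the episode above 0.02 m).
It also fails if it takes over 56 s, if anything falls off the work surface, if the arm or the gripper's body presses on something with over 40 N, if the wrist force passes 120 N, or if a joint passes its speed limit or range.

## Robot

A 6-joint arm with a two-finger parallel gripper is mounted at the origin on a cart in front of the work surface, level with it; the furniture and walls round the work are solid. World frame = base frame: x ahead of the robot, y to its left, z up, the work surface at z = 0. Lengths are in m, angles in degrees, forces in N, time in s.
With the tool pointing down it reaches from about 0.375 to 0.975 m from the base axis. Payload 3.8 kg.
Tool frame: the origin (TCP) lies midway between the tips of the shut fingers; the grasp point (between the pads) lies 19 mm behind it; z points along the fingers, y is the line along which they close (so a half turn about z gives the same grasp; the last joint's range is limited). The gripper opens to 85 mm and grips with 20 to 120 N. Pads are 22 mm wide; open, the fingers measure 114 mm over their backs; the gripper's body (76 mm by 85 mm) begins 54 mm behind the grasp point. The pads swing forward as they close: fully open they stand 13 mm farther back than shut.
Start: joints at [73.459, 15.12, 91.902, -0, 72.978, -2.114], TCP at [0.168, 0.654, 0.231] pointing down, gripper open.
Joint ranges: [-150.88, 150.88], [-54.13, 125.18], [17.81, 147.31], [-75.09, 255.09], [0, 152.58], [-146.25, 146.25]. Speed limits (degrees/s): [147.25, 147.25, 180, 180, 180, 180].

## Interface

Orientations are given as a 3x3 rotation matrix whose columns are the frame's x, y, z axes.
In Python, from workcell import bot, capture, camera_params gives the robot as it stands.
- The arm moves only by the tool servo_tool, never from a script. Its argument "rows" is one flat list of numbers, 6 for each row, row after row: the shift along the world's x, y, z in mm, then the turn, a rotation vector about the world's x, y, z in rad. In form: [dx, dy, dz, rx, ry, rz, dx, dy, dz, rx, ry, rz, ...]. A call has exactly 5 rows; each row shifts and turns the commanded pose from where the row before left it; what a row does not reach is not made up. A row lasts 1/10 s, in which the tool goes at most 50 mm and 8.59 degrees, less where a joint would pass 70% of its speed; a pose out of reach is approached as far as the arm can. A call is refused whole if a number of a shift passes 50 or a number of a turn 0.15, either way. A call with a gripper value outside its range is refused whole. "grip" is the opening, from 0 (shut) to 1 (fully open), set as the call begins (left out, the last holds). The fingers move at their own pace and stop on an object; the grip force is fixed at half the most. Time passes only in rows, so rows that do not move let the fingers close, or fill a call up. It gives the time, the measured TCP pose, the force, the opening and the grip force at its end, in the units of the state.
- bot.get_state(): the state, without advancing time (a new reading comes with each control period).
- capture(name): name is "side" or "top"; returns the picture (480x640x3 uint8, blue, green, red); there is no depth.
- camera_params(name): a dict with "intrinsics" (3x3 intrinsics, pixels), "distortion" ([k1, k2, p1, p2, k3] as OpenCV has them; the pictures are not rectified), "xyz" and "rotation" of the camera in the world. Camera axes: x right, y up, looking along -z (the intrinsics and any distortion apply to the point x, -y, -z); pixel columns grow to the right and rows downward; lengths in m; the calibration is good to about 2 mm. A picture is of the moment at which its call begins. camera_params takes no time and is no camera call.
- bot.close_job(): hands the job in; it is judged then, once.
The state is a dict: "t": time; "joints": joint angles; "qd": joint speeds; "effort": joint torques, N m; "ee_pos": TCP position; "orientation": TCP orientation; "force": force on the tool from outside, world axes, zero at the start; "wrist_torque": the same for the moment, N m; "width": finger opening in m; "finger_force": force on a finger pad.
Only numpy, scipy, OpenCV 4.12 (cv2) and the standard library are available. Lean on these libraries where they do the work, as an engineer would, in place of code of your own. Each camera call takes 0.05 s, during which the arm holds its last target. There are 200 camera calls.

## Working session

There is one attempt and no reset: what is moved stays moved. The work goes in short steps, Python scripts to look and compute and a tool call to move; the robot and the scene stay as the last step left them, time stands still between calls to the robot, and variables do not carry over. Pictures are saved under pics/ and viewed, at most 10 in all, crops included, and the job is handed in when it is done.

Besides the shell and the picture viewer there is one more tool, called by a JSON object that holds its "api" and its "payload", one argument or row to a line. servo_tool: Moves the arm, as the interface text tells. Its arguments: {"type":"object","properties":{"rows":{"type":"array"},"grip":{"type":"number"}},"required":["rows"]}

```bash
mkdir -p pics; python3 - <<'E'
from workcell import bot,capture,camera_params
import cv2
for n in("top","side"):
    cv2.imwrite(f"pics/{n}0.png",capture(n)); p=camera_params(n); print(n,p)
s=bot.get_state();print(s)
E
```

```text
top {'intrinsics': array([[618.55662445,   0.        , 323.05610525],
       [  0.        , 618.55662445, 232.03422799],
       [  0.        ,   0.        ,   1.        ]]), 'distortion': array([-0.0261092,  0.       ,  0.       ,  0.       ,  0.       ]), 'xyz': array([0.36136451, 0.1343887 , 1.24871741]), 'rotation': array([[ 0.02593106,  0.9888842 , -0.14640906],
       [-0.99964936,  0.02643647,  0.00150705],
       [ 0.00536084,  0.14631864,  0.98922299]])}
side {'intrinsics': array([[483.2840192 ,   0.        , 322.06701387],
       [  0.        , 483.2840192 , 236.02969748],
       [  0.        ,   0.        ,   1.        ]]), 'distortion': array([-0.12609745,  0.        ,  0.        ,  0.        ,  0.        ]), 'xyz': array([0.12739744, 1.00733598, 0.47088061]), 'rotation': array([[-0.91913295,  0.14848052, -0.36489472],
       [-0.39384455, -0.36750718,  0.8425111 ],
       [-0.00900494,  0.9180915 ,  0.3962662 ]])}
{'t': 0.1, 'joints': array([ 7.34582671e+01,  1.51656609e+01,  9.19723111e+01,  8.56552970e-04,
        7.29760554e+01, -2.11327596e+00]), 'qd': array([-0.01417301, -0.03165568, -0.21661324, -0.0551296 ,  0.04789207,
       -0.02092227]), 'effort': array([ 9.21813225e-04, -5.16699922e+01, -3.68595278e+01, -1.37171769e-04,
        6.18447419e-03, -1.45784969e-05]), 'ee_pos': array([0.16799424, 0.65309958, 0.23008741]), 'orientation': array([[-9.68458406e-01,  2.49174596e-01, -5.80326382e-04],
       [ 2.49175257e-01,  9.68456539e-01, -1.90371474e-03],
       [ 8.76635272e-05, -1.98827152e-03, -9.99998020e-01]]), 'force': array([-0.21801141, -0.23711261,  0.54026979]), 'wrist_torque': array([ 0.00933784, -0.02495416,  0.00035851]), 'finger_force': 0.0, 'width': 0.08534235688739876}
```

View pics/top0.png

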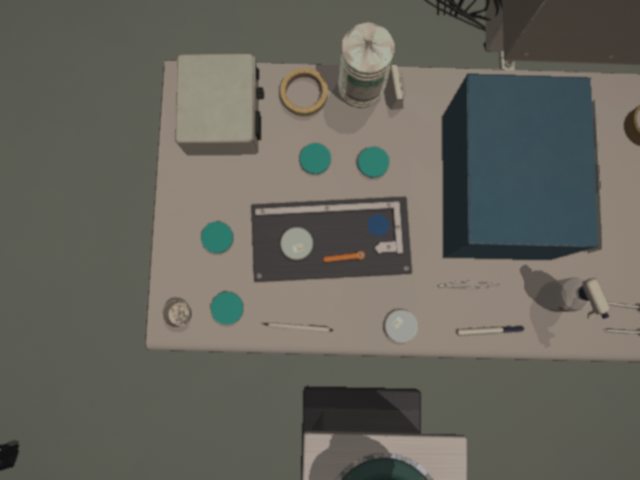

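View pics/side0.png

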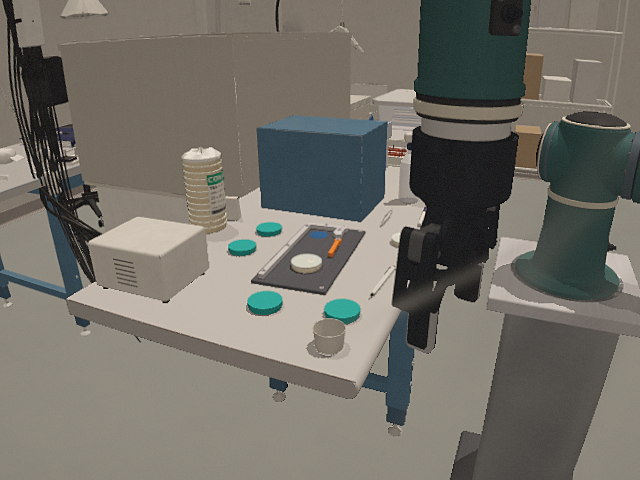

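```bash
cat > h.py <<'E'
import numpy as np,cv2
from workcell import bot,capture,camera_params
def ray(n,uv,z):
    p=camera_params(n); q=cv2.undistortPoints(np.array(uv,float).reshape(-1,1,2),p["intrinsics"],p["distortion"]).reshape(-1,2)
    d=np.c_[q[:,0],-q[:,1],-np.ones(len(q))]@p["rotation"].T
    return p["xyz"]+d*((z-p["xyz"][2])/d[:,2])[:,None]
def proj(n,X):
    p=camera_params(n); c=(np.atleast_2d(X)-p["xyz"])@p["rotation"]; c=c*[1,-1,-1]
    return cv2.projectPoints(c,np.zeros(3),np.zeros(3),p["intrinsics"],p["distortion"])[0].reshape(-1,2)
E
python3 - <<'E'
from h import *
im=cv2.imread("pics/top0.png")
c=im[190:290,240:420]; cv2.imwrite("pics/c1.png",cv2.resize(c,None,fx=4.4,fy=4.4,interpolation=cv2.INTER_CUBIC))
hsv=cv2.cvtColor(im,cv2.COLOR_BGR2HSV)
print(ray("top",[(251,204),(408,197),(411,273),(255,281)],.008))
print(ray("top",[(297,243),(401,326)],.023), ray("top",[(378,226)],.008))
E
```

```text
[[ 0.59888394  0.28100766  0.008     ]
 [ 0.62213381 -0.03948731  0.008     ]
 [ 0.46647855 -0.04643993  0.008     ]
 [ 0.44219024  0.26626275  0.008     ]]
[[ 0.51924884  0.18397848  0.023     ]
 [ 0.36052047 -0.02521792  0.023     ]] [[0.56037034 0.02121145 0.008     ]]
```

View pics/c1.png

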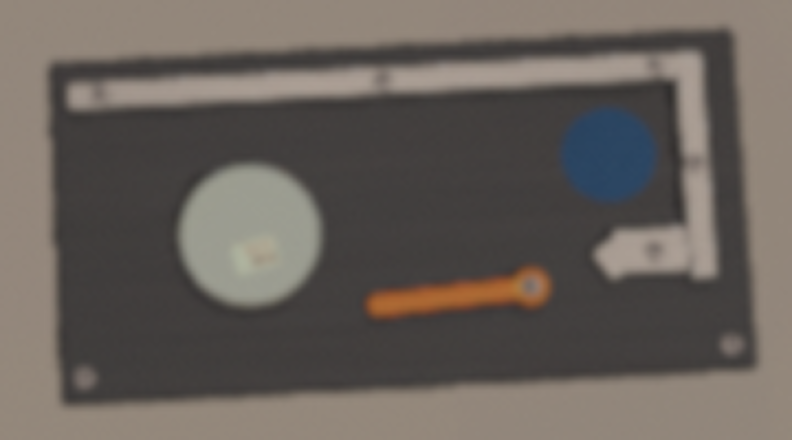

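```bash
cat >> h.py <<'E'
def fit(uv,S):
    from scipy.optimize import least_squares
    def X(p):
        c,s=np.cos(p[2]),np.sin(p[2]); return np.c_[p[0]+c*S[:,0]-s*S[:,1],p[1]+s*S[:,0]+c*S[:,1],S[:,2]]
    r=least_squares(lambda p:(proj("top",X(p))-uv).ravel(),[.53,.1,0],loss="soft_l1")
    return r.x,r.fun.reshape(-1,2)
def tost(p,X):
    c,s=np.cos(p[2]),np.sin(p[2]); d=np.atleast_2d(X)[:,:2]-p[:2]; return np.c_[c*d[:,0]+s*d[:,1],-s*d[:,0]+c*d[:,1]]
def tow(p,X):
    c,s=np.cos(p[2]),np.sin(p[2]); d=np.atleast_2d(X); return np.c_[p[0]+c*d[:,0]-s*d[:,1],p[1]+s*d[:,0]+c*d[:,1]]
E
python3 - <<'E'
from h import *
cv=lambda a:(np.array(a,float)+.5)/4.4-.5+[240,190]
f=[(52,64,80,180,8),(732,30,80,-140,8),(755,368,-80,-140,8),(64,404,-80,180,8),(609,155,22.5,-77.5,8),(531,287,-38,-37,21),(68,109,55,170,20),(676,82,55,-110,20)]
f=np.array(f,float); p,r=fit(cv(f[:,:2]),f[:,2:]/1000); print(p.round(4),r.round(2).tolist())
im=cv2.imread("pics/top0.png")
h=cv2.cvtColor(im,cv2.COLOR_BGR2HSV); m=((h[...,2]>110)).astype(np.uint8)
n,l,st,c=cv2.connectedComponentsWithStats(m[215:272,262:335]); i=1+np.argmax(st[1:,4]); print(st[i],c[i]+[262,215])
for uv in (c[i]+[262,215],cv([250,235])):
    D=ray("top",[uv],.023);print("dish",D.round(4),tost(p,D).round(4))
T=ray("top",[cv([380,305])],.021);P=ray("top",[cv([531,287])],.021)
t=tost(p,T)[0]; print("tip",T,t,"ang",np.arctan2(t[0]+.038,t[1]+.037)+.5236, np.linalg.norm(T-P))
print("pocket, contact pts",tow(p,[[.0225,-.0775],[.0225,.1],[-.038,-.037]]).round(4))
E
```

```text
[0.5338 0.0968 0.0772] [[-1.11, -0.55], [0.63, -0.52], [1.05, 0.61], [-1.11, 0.55], [-0.03, 0.28], [0.02, 0.15], [-0.03, 0.01], [0.29, -0.72]]
[ 19  12  32  32 804] [296.40422886 242.88930348]
dish [[0.5194 0.1852 0.023 ]] [[-0.0075  0.0892]]
dish [[0.5192 0.1851 0.023 ]] [[-0.0077  0.0892]]
tip [[0.48903479 0.12529044 0.021     ]] [-0.04240513  0.03186862] ang 0.45972270909670065 0.06901694309026551
pocket, contact pts [[0.5622 0.0213]
 [0.5485 0.1982]
 [0.4987 0.057 ]]
```

Top view: the cream dish on the stage is at (296,243). The cream dish at (401,326) is on the bench, so it is the spare, and the turquoise ones are decoys. The crop confirms that the one at (296,243) is on the stage. The stage fit has residuals of about 1 px, and the keeper is at about 0.46 rad. Next I approach from the robot side of the dish with the fingers shut.

{"api": "servo_tool", "payload": {
  "rows": [18.6, -31.6, -6, 0, 0, 0.036, 18.6, -31.6, -6, 0, 0, 0.036, 18.6, -31.6, -6, 0, 0, 0.036, 18.6, -31.6, -6, 0, 0, 0.036, 18.6, -31.6, -6, 0, 0, 0.036],
  "grip": 0
}}

```text
t: 0.6
ee_pos: [0.2615, 0.4941, 0.2005]
orientation: [[-0.998, 0.07, -0.0], [0.07, 0.998, -0.001], [0.0, -0.001, -1.0]]
force: [0.3, -0.0, -0.2]
width: 0.0121
finger_force: 0.0
```

{"api": "servo_tool", "payload": {
  "rows": [18.6, -31.6, -6, 0, 0, 0.036, 18.6, -31.6, -6, 0, 0, 0.036, 18.6, -31.6, -6, 0, 0, 0.036, 18.6, -31.6, -6, 0, 0, 0.036, 18.6, -31.6, -6, 0, 0, 0.036]
}}

```text
t: 1.1
ee_pos: [0.3544, 0.3361, 0.1707]
orientation: [[-0.994, -0.11, -0.0], [-0.11, 0.994, -0.0], [0.0, -0.0, -1.0]]
force: [0.8, -0.1, -0.2]
width: -0.0001
finger_force: 0.0
```

{"api": "servo_tool", "payload": {
  "rows": [18.6, -31.6, -16, 0, 0, 0.036, 18.6, -31.6, -16, 0, 0, 0.036, 18.6, -31.6, -16, 0, 0, 0.036, 18.6, -31.6, -16, 0, 0, 0.036, 18.6, -31.6, -16, 0, 0, 0.036]
}}

```text
t: 1.6
ee_pos: [0.4474, 0.1782, 0.0905]
orientation: [[-0.958, -0.286, -0.0], [-0.286, 0.958, -0.0], [0.0, 0.0, -1.0]]
force: [0.5, 0.8, 1.0]
width: -0.0
finger_force: 0.0
```

{"api": "servo_tool", "payload": {
  "rows": [0, 0, -20, 0, 0, 0, 0, 0, -20, 0, 0, 0, 0, 0, -20, 0, 0, 0, 0, 0, -12, 0, 0, 0, 0, 0, -5, 0, 0, 0]
}}

```text
t: 2.1
ee_pos: [0.4458, 0.1792, 0.0127]
orientation: [[-0.959, -0.284, -0.003], [-0.284, 0.959, -0.001], [0.003, -0.0, -1.0]]
force: [-0.3, 0.5, 0.7]
width: 0.0001
finger_force: 0.0
```

{"api": "servo_tool", "payload": {
  "rows": [5, 0.4, 0, 0, 0, 0, 5, 0.4, 0, 0, 0, 0, 5, 0.4, 0, 0, 0, 0, 5, 0.4, 0, 0, 0, 0, 5, 0.4, 0, 0, 0, 0]
}}

```text
t: 2.6
ee_pos: [0.4733, 0.182, 0.0149]
orientation: [[-0.959, -0.284, 0.001], [-0.284, 0.959, 0.0], [-0.001, 0.0, -1.0]]
force: [0.4, -0.3, 0.6]
width: 0.0004
finger_force: 0.0
```

{"api": "servo_tool", "payload": {
  "rows": [2.5, 0.2, 0, 0, 0, 0, 2.5, 0.2, 0, 0, 0, 0, 2.5, 0.2, 0, 0, 0, 0, 2.5, 0.2, 0, 0, 0, 0, 2.5, 0.2, 0, 0, 0, 0]
}}

```text
t: 3.1
ee_pos: [0.4847, 0.1827, 0.0142]
orientation: [[-0.959, -0.284, -0.0], [-0.284, 0.959, -0.0], [0.0, -0.0, -1.0]]
force: [0.0, 0.1, -0.2]
width: -0.0
finger_force: 0.1
```

{"api": "servo_tool", "payload": {
  "rows": [2.5, 0.2, 0, 0, 0, 0, 2.5, 0.2, 0, 0, 0, 0, 2.5, 0.2, 0, 0, 0, 0, 2, 0.2, 0, 0, 0, 0, 2, 0.2, 0, 0, 0, 0]
}}

```text
t: 3.6
ee_pos: [0.4963, 0.1837, 0.0143]
orientation: [[-0.959, -0.284, -0.0], [-0.284, 0.959, -0.0], [0.0, -0.0, -1.0]]
force: [-0.3, 0.6, 0.6]
width: 0.0
finger_force: 0.1
```

```bash
python3 - <<'E'
from h import *
a=capture("top")[180:290,230:420];cv2.imwrite("pics/c2.png",cv2.resize(a,None,fx=4,fy=4,interpolation=cv2.INTER_CUBIC))
print(bot.get_state()["ee_pos"])
E
```

```text
[0.49674271 0.1838088  0.01438424]
```

View pics/c2.png

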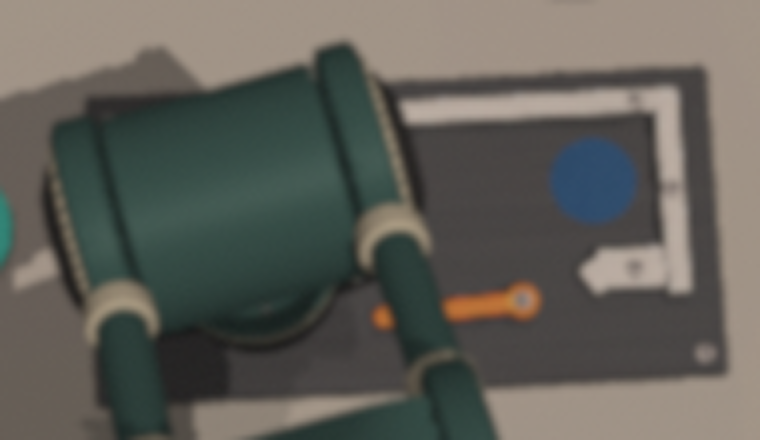

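The arm hides the dish in the top view: green link over x 50–420. The side view should show it, so I'll use that.

```bash
cat >> h.py <<'E'
P=np.array([.5338,.0968,.0772])
def side(name,box=(230,210,390,300),f=5):
    im=capture("side"); x0,y0,x1,y1=box
    cv2.imwrite(name,cv2.resize(im[y0:y1,x0:x1],None,fx=f,fy=f,interpolation=cv2.INTER_CUBIC)); return im
E
python3 - <<'E'
from h import *
side("pics/s1.png")
t=np.linspace(0,6.283,9)[:-1]
for x in(13e-3,22.5e-3):
    w=tow(P,np.c_[x+.0325*np.cos(t),.0892+.0325*np.sin(t)]); print(((proj("side",np.c_[w,0*t+.023])-[230,210])*5).round().tolist())
print(((proj("side",np.c_[tow(P,[[.055,.17],[.055,-.11]]),[.02,.02]])-[230,210])*5).round())
E
```

```text
[[266.0, 234.0], [266.0, 260.0], [308.0, 278.0], [369.0, 276.0], [410.0, 255.0], [407.0, 229.0], [365.0, 213.0], [307.0, 215.0]]
[[246.0, 232.0], [245.0, 257.0], [287.0, 275.0], [347.0, 272.0], [388.0, 252.0], [386.0, 227.0], [344.0, 211.0], [287.0, 213.0]]
[[166. 322.]
 [405.  72.]]
```

View pics/s1.png

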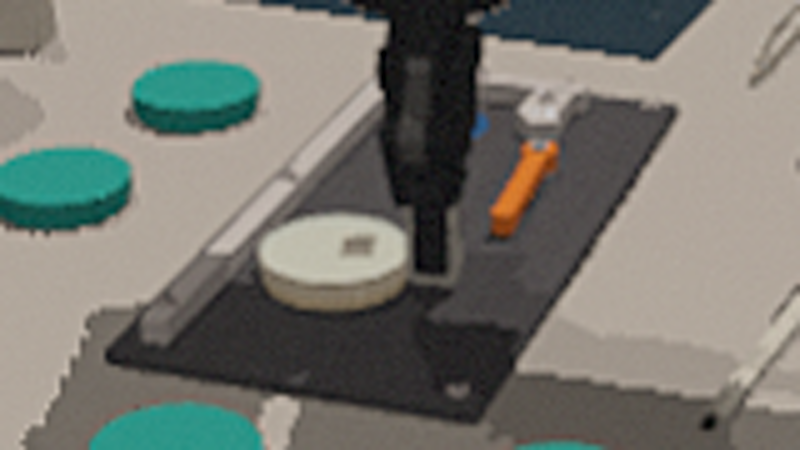

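Side view: the dish is flat (centre about (334,247) in the crop) and touching the finger. It sits at stage x ≈ 14 mm, as predicted, with about 8 mm left to the rail.

{"api": "servo_tool", "payload": {
  "rows": [1.5, 0.1, 0, 0, 0, 0, 1.5, 0.1, 0, 0, 0, 0, 1.5, 0.1, 0, 0, 0, 0, 1, 0.1, 0, 0, 0, 0, 0.5, 0, 0, 0, 0, 0]
}}

```text
t: 4.2
ee_pos: [0.5023, 0.1841, 0.0143]
orientation: [[-0.959, -0.284, 0.0], [-0.284, 0.959, 0.0], [-0.0, 0.0, -1.0]]
force: [-0.4, 0.3, -0.4]
width: -0.0002
finger_force: 0.1
```

{"api": "servo_tool", "payload": {
  "rows": [0.5, 0, 0, 0, 0, 0, 0.5, 0, 0, 0, 0, 0, 0.3, 0, 0, 0, 0, 0, 0.2, 0, 0, 0, 0, 0, 0, 0, 0, 0, 0, 0]
}}

```text
t: 4.7
ee_pos: [0.5037, 0.1841, 0.0143]
orientation: [[-0.959, -0.284, 0.0], [-0.284, 0.959, 0.0], [-0.0, -0.0, -1.0]]
force: [-0.3, 0.5, -0.5]
width: 0.0004
finger_force: 0.1
```

{"api": "servo_tool", "payload": {
  "rows": [0.4, 0, 0, 0, 0, 0, 0.4, 0, 0, 0, 0, 0, 0.2, 0, 0, 0, 0, 0, 0, 0, 0, 0, 0, 0, 0, 0, 0, 0, 0, 0]
}}

```text
t: 5.2
ee_pos: [0.5047, 0.1841, 0.0143]
orientation: [[-0.959, -0.284, 0.0], [-0.284, 0.959, 0.0], [-0.0, -0.0, -1.0]]
force: [-0.4, 0.5, 0.1]
width: -0.0
finger_force: 0.0
```

{"api": "servo_tool", "payload": {
  "rows": [0.4, 0, 0, 0, 0, 0, 0.4, 0, 0, 0, 0, 0, 0.2, 0, 0, 0, 0, 0, 0, 0, 0, 0, 0, 0, 0, 0, 0, 0, 0, 0]
}}

```text
t: 5.7
ee_pos: [0.5057, 0.1841, 0.0143]
orientation: [[-0.959, -0.284, 0.0], [-0.284, 0.959, 0.0], [-0.0, 0.0, -1.0]]
force: [0.1, -1.2, -0.2]
width: 0.0001
finger_force: 0.0
```

{"api": "servo_tool", "payload": {
  "rows": [0.4, 0, 0, 0, 0, 0, 0.4, 0, 0, 0, 0, 0, 0.2, 0, 0, 0, 0, 0, 0, 0, 0, 0, 0, 0, 0, 0, 0, 0, 0, 0]
}}

```text
t: 6.2
ee_pos: [0.5065, 0.1841, 0.0142]
orientation: [[-0.959, -0.284, -0.0], [-0.284, 0.959, -0.0], [0.0, 0.0, -1.0]]
force: [-1.2, -0.3, 1.2]
width: 0.0002
finger_force: 0.5
```

```bash
python3 - <<'E'
from h import *
im=side("pics/s2.png",(240,220,340,290),8)
# fit dish top ellipse vs model: measured bright cream mask
h=cv2.cvtColor(im,cv2.COLOR_BGR2HSV); print(h[258,290:300].tolist(),h[240,282].tolist())
t=np.linspace(0,6.283,9)[:-1]
w=tow(P,np.c_[.0225+.0325*np.cos(t),.0892+.0325*np.sin(t)]); print(((proj("side",np.c_[w,0*t+.023])-[240,220])*8).round().tolist())
E
```

```text
[[25, 22, 193], [27, 24, 192], [28, 22, 194], [27, 25, 182], [20, 42, 144], [16, 44, 128], [17, 45, 130], [17, 42, 128], [16, 45, 126], [18, 43, 130]] [16, 30, 178]
[[313.0, 290.0], [312.0, 332.0], [379.0, 359.0], [476.0, 356.0], [542.0, 323.0], [538.0, 282.0], [471.0, 257.0], [379.0, 260.0]]
```

View pics/s2.png

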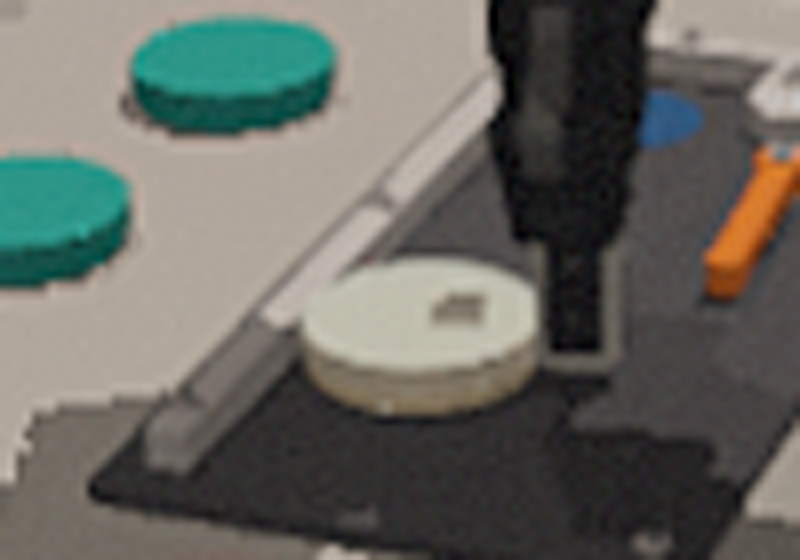

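Side view: the dish spans columns 303–540 in the crop, against 307–546 predicted at the rail, and it overlaps the rail top edge. The finger force has started to rise. One small confirming press.

{"api": "servo_tool", "payload": {
  "rows": [0.4, 0, 0, 0, 0, 0, 0.2, 0, 0, 0, 0, 0, 0, 0, 0, 0, 0, 0, 0, 0, 0, 0, 0, 0, 0, 0, 0, 0, 0, 0]
}}

```text
t: 6.75
ee_pos: [0.5067, 0.184, 0.0141]
orientation: [[-0.959, -0.284, -0.001], [-0.284, 0.959, -0.0], [0.001, 0.0, -1.0]]
force: [-4.1, 0.2, 1.9]
width: -0.0004
finger_force: 2.1
```

Contact is firm at −4 N, so the dish is at the rail. Next I back off, rise, and come down behind the dish.

{"api": "servo_tool", "payload": {
  "rows": [-1, 0, 0, 0, 0, 0, -3, 0, 0, 0, 0, 0, -7, 0, 0, 0, 0, 0, 0, 0, 20, 0, 0, 0, 0, 0, 25, 0, 0, 0]
}}

```text
t: 7.25
ee_pos: [0.4945, 0.1836, 0.0583]
orientation: [[-0.959, -0.284, -0.003], [-0.284, 0.959, -0.001], [0.003, -0.0, -1.0]]
force: [-0.0, -0.6, 0.5]
width: 0.0001
finger_force: 0.0
```

{"api": "servo_tool", "payload": {
  "rows": [0, 10, 0, 0, 0, 0, 7, 20, 0, 0, 0, 0, 10, 20, 0, 0, 0, 0, 10, 15, 0, 0, 0, 0, 10, 9, 0, 0, 0, 0]
}}

```text
t: 7.75
ee_pos: [0.5334, 0.2595, 0.0588]
orientation: [[-0.958, -0.285, 0.0], [-0.285, 0.958, 0.0], [-0.0, 0.0, -1.0]]
force: [-0.5, 0.4, -0.1]
width: 0.0001
finger_force: 0.0
```

{"api": "servo_tool", "payload": {
  "rows": [0, 0, -15, 0, 0, 0, 0, 0, -15, 0, 0, 0, 0, 0, -10, 0, 0, 0, 0, 0, -5, 0, 0, 0, 0, 0, 0, 0, 0, 0]
}}

```text
t: 8.25
ee_pos: [0.5317, 0.257, 0.0124]
orientation: [[-0.959, -0.284, -0.003], [-0.284, 0.959, -0.001], [0.004, -0.0, -1.0]]
force: [-0.0, -0.4, -0.4]
width: -0.0
finger_force: 0.0
```

```bash
python3 - <<'E'
from h import *
side("pics/s3.png",(230,210,350,290),6)
e=bot.get_state()["ee_pos"];print(e,tost(P,e))
E
```

```text
[0.5325134  0.25742946 0.0134096 ] [[0.01110552 0.16025026]]
```

View pics/s3.png

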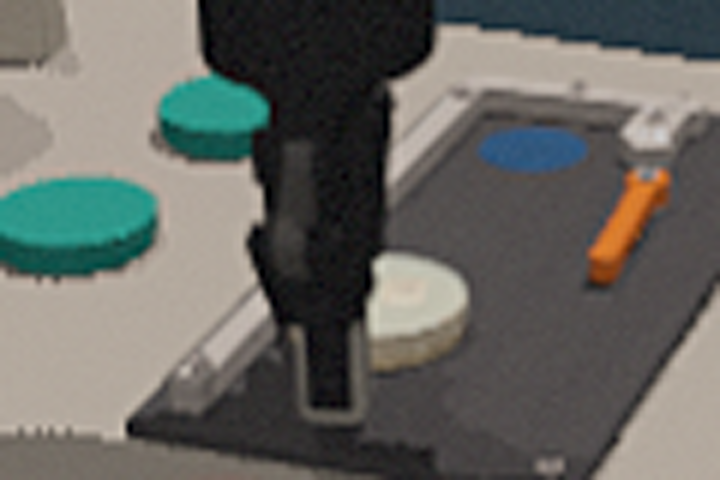

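The dish hasn't moved and the finger is behind it at stage (11,160). Pushing along −y of the stage.

{"api": "servo_tool", "payload": {
  "rows": [0.4, -5, 0, 0, 0, 0, 0.4, -5, 0, 0, 0, 0, 0.4, -5, 0, 0, 0, 0, 0.4, -4, 0, 0, 0, 0, 0.3, -3, 0, 0, 0, 0]
}}

```text
t: 8.8
ee_pos: [0.5354, 0.2356, 0.0146]
orientation: [[-0.959, -0.284, 0.0], [-0.284, 0.959, 0.0], [-0.0, -0.0, -1.0]]
force: [0.1, -0.5, 1.0]
width: -0.0003
finger_force: 0.0
```

{"api": "servo_tool", "payload": {
  "rows": [0.2, -3, 0, 0, 0, 0, 0.2, -3, 0, 0, 0, 0, 0.2, -3, 0, 0, 0, 0, 0.3, -3, 0, 0, 0, 0, 0.2, -3, 0, 0, 0, 0]
}}

```text
t: 9.3
ee_pos: [0.5363, 0.221, 0.0143]
orientation: [[-0.959, -0.284, 0.0], [-0.284, 0.959, 0.0], [-0.0, 0.0, -1.0]]
force: [-0.1, 0.5, 0.7]
width: 0.0003
finger_force: 0.3
```

{"api": "servo_tool", "payload": {
  "rows": [0.2, -3, 0, 0, 0, 0, 0.2, -3, 0, 0, 0, 0, 0.2, -3, 0, 0, 0, 0, 0.3, -3, 0, 0, 0, 0, 0.2, -3, 0, 0, 0, 0]
}}

```text
t: 9.8
ee_pos: [0.5374, 0.2059, 0.0143]
orientation: [[-0.959, -0.284, -0.0], [-0.284, 0.959, -0.0], [0.0, -0.0, -1.0]]
force: [0.2, 0.6, 0.6]
width: 0.0001
finger_force: 0.3
```

```bash
python3 - <<'E'
from h import *
side("pics/s4.png",(230,205,350,285),6)
e=bot.get_state()["ee_pos"];print(e,tost(P,e))
E
```

```text
[0.53736982 0.20547678 0.01426044] [[0.01194071 0.10807777]]
```

View pics/s4.png

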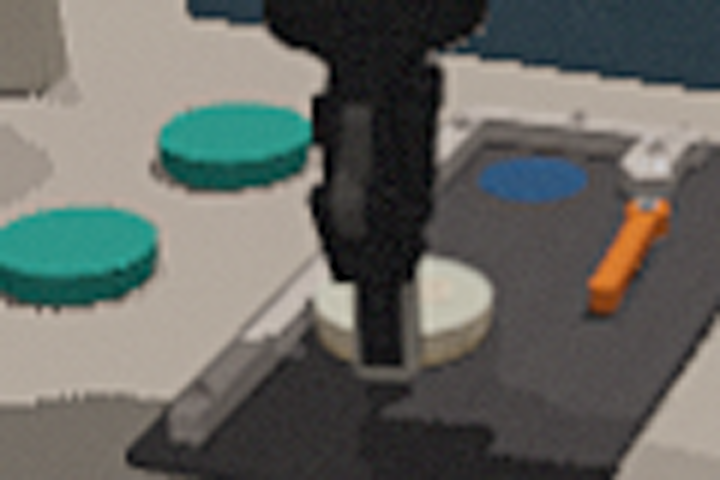

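The dish stays against the rail (left edge at about (315,305) in the crop) and follows the finger. Continuing.

{"api": "servo_tool", "payload": {
  "rows": [0.3, -4, 0, 0, 0, 0, 0.3, -4, 0, 0, 0, 0, 0.3, -4, 0, 0, 0, 0, 0.3, -4, 0, 0, 0, 0, 0.3, -4, 0, 0, 0, 0]
}}

```text
t: 10.35
ee_pos: [0.5389, 0.1857, 0.0143]
orientation: [[-0.959, -0.284, -0.0], [-0.284, 0.959, -0.0], [0.0, -0.0, -1.0]]
force: [0.7, 1.3, -0.4]
width: 0.0003
finger_force: 0.2
```

{"api": "servo_tool", "payload": {
  "rows": [0.3, -4, 0, 0, 0, 0, 0.3, -4, 0, 0, 0, 0, 0.3, -4, 0, 0, 0, 0, 0.3, -4, 0, 0, 0, 0, 0.3, -4, 0, 0, 0, 0]
}}

```text
t: 10.85
ee_pos: [0.5404, 0.1658, 0.0143]
orientation: [[-0.959, -0.284, -0.0], [-0.284, 0.959, -0.0], [0.0, -0.0, -1.0]]
force: [-0.1, -0.3, -0.0]
width: 0.0001
finger_force: 0.2
```

{"api": "servo_tool", "payload": {
  "rows": [0.3, -4, 0, 0, 0, 0, 0.3, -4, 0, 0, 0, 0, 0.3, -4, 0, 0, 0, 0, 0.3, -4, 0, 0, 0, 0, 0.3, -4, 0, 0, 0, 0]
}}

```text
t: 11.35
ee_pos: [0.5419, 0.1458, 0.0143]
orientation: [[-0.959, -0.284, 0.0], [-0.284, 0.959, 0.0], [-0.0, -0.0, -1.0]]
force: [-0.2, 1.1, 0.7]
width: -0.0001
finger_force: 0.2
```

{"api": "servo_tool", "payload": {
  "rows": [0.3, -4, 0, 0, 0, 0, 0.3, -4, 0, 0, 0, 0, 0.3, -4, 0, 0, 0, 0, 0.3, -4, 0, 0, 0, 0, 0.3, -4, 0, 0, 0, 0]
}}

```text
t: 11.85
ee_pos: [0.5434, 0.1258, 0.0143]
orientation: [[-0.959, -0.284, 0.0], [-0.284, 0.959, -0.0], [-0.0, -0.0, -1.0]]
force: [-0.3, 1.0, -0.5]
width: -0.0001
finger_force: 0.2
```

{"api": "servo_tool", "payload": {
  "rows": [0.3, -4, 0, 0, 0, 0, 0.3, -4, 0, 0, 0, 0, 0.3, -4, 0, 0, 0, 0, 0.3, -4, 0, 0, 0, 0, 0.3, -4, 0, 0, 0, 0]
}}

```text
t: 12.35
ee_pos: [0.5449, 0.1058, 0.0143]
orientation: [[-0.959, -0.284, 0.0], [-0.284, 0.959, -0.0], [-0.0, -0.0, -1.0]]
force: [-0.5, 0.8, 1.4]
width: 0.0004
finger_force: 0.2
```

{"api": "servo_tool", "payload": {
  "rows": [0.3, -4, 0, 0, 0, 0, 0.3, -4, 0, 0, 0, 0, 0.3, -4, 0, 0, 0, 0, 0.3, -4, 0, 0, 0, 0, 0.3, -4, 0, 0, 0, 0]
}}

```text
t: 12.85
ee_pos: [0.5464, 0.0858, 0.0143]
orientation: [[-0.959, -0.284, -0.0], [-0.284, 0.959, -0.0], [0.0, -0.0, -1.0]]
force: [-0.5, 1.0, 0.6]
width: -0.0001
finger_force: 0.2
```

{"api": "servo_tool", "payload": {
  "rows": [0.2, -2, 0, 0, 0, 0, 0.1, -2, 0, 0, 0, 0, 0.2, -2, 0, 0, 0, 0, 0.1, -2, 0, 0, 0, 0, 0.1, -1.5, 0, 0, 0, 0]
}}

```text
t: 13.35
ee_pos: [0.5471, 0.0765, 0.0143]
orientation: [[-0.959, -0.284, -0.0], [-0.284, 0.959, 0.0], [0.0, 0.0, -1.0]]
force: [-0.2, 1.0, 0.4]
width: -0.0003
finger_force: 0.2
```

```bash
python3 - <<'E'
from h import *
im=capture("side");cv2.imwrite("pics/s5raw.png",im)
h=cv2.cvtColor(im,cv2.COLOR_BGR2HSV)
p=(proj("side",np.c_[tow(P,[[.0225,-.0775],[-.01,-.0775],[.0225,-.045]]),[.023]*3]));print(p)
e=bot.get_state()["ee_pos"];print(e,tost(P,e))
E
```

```text
[[319.06065959 229.50545553]
 [331.88521675 231.07545969]
 [314.54776392 234.55574402]]
[0.54709616 0.07633178 0.01427471] [[ 0.01167798 -0.0214327 ]]
```

{"api": "servo_tool", "payload": {
  "rows": [0.1, -1.5, 0, 0, 0, 0, 0.1, -1.5, 0, 0, 0, 0, 0.1, -1.5, 0, 0, 0, 0, 0.1, -1, 0, 0, 0, 0, 0.1, -0.5, 0, 0, 0, 0]
}}

```text
t: 13.9
ee_pos: [0.5476, 0.0705, 0.0143]
orientation: [[-0.959, -0.284, -0.0], [-0.284, 0.959, 0.0], [0.0, 0.0, -1.0]]
force: [-0.2, 0.5, 0.1]
width: 0.0002
finger_force: 0.3
```

{"api": "servo_tool", "payload": {
  "rows": [0, -0.5, 0, 0, 0, 0, 0.1, -0.5, 0, 0, 0, 0, 0, -0.5, 0, 0, 0, 0, 0, -0.3, 0, 0, 0, 0, 0, -0.2, 0, 0, 0, 0]
}}

```text
t: 14.4
ee_pos: [0.5477, 0.0686, 0.0143]
orientation: [[-0.959, -0.284, 0.0], [-0.284, 0.959, -0.0], [-0.0, -0.0, -1.0]]
force: [0.1, 1.5, -0.3]
width: 0.0002
finger_force: 0.2
```

{"api": "servo_tool", "payload": {
  "rows": [0, -0.5, 0, 0, 0, 0, 0.1, -0.5, 0, 0, 0, 0, 0, -0.2, 0, 0, 0, 0, 0, 0, 0, 0, 0, 0, 0, 0, 0, 0, 0, 0]
}}

```text
t: 14.9
ee_pos: [0.5478, 0.0674, 0.0143]
orientation: [[-0.959, -0.284, -0.0], [-0.284, 0.959, -0.0], [0.0, -0.0, -1.0]]
force: [-0.0, -0.3, 0.3]
width: 0.0002
finger_force: 0.2
```

{"api": "servo_tool", "payload": {
  "rows": [0, -0.5, 0, 0, 0, 0, 0.1, -0.5, 0, 0, 0, 0, 0, -0.2, 0, 0, 0, 0, 0, 0, 0, 0, 0, 0, 0, 0, 0, 0, 0, 0]
}}

```text
t: 15.4
ee_pos: [0.5479, 0.0662, 0.0143]
orientation: [[-0.959, -0.284, -0.0], [-0.284, 0.959, -0.0], [0.0, -0.0, -1.0]]
force: [-0.3, 1.3, 0.7]
width: -0.0003
finger_force: 0.2
```

{"api": "servo_tool", "payload": {
  "rows": [0, -0.5, 0, 0, 0, 0, 0.1, -0.5, 0, 0, 0, 0, 0, -0.2, 0, 0, 0, 0, 0, 0, 0, 0, 0, 0, 0, 0, 0, 0, 0, 0]
}}

```text
t: 15.9
ee_pos: [0.548, 0.065, 0.0143]
orientation: [[-0.959, -0.284, 0.0], [-0.284, 0.959, -0.0], [-0.0, -0.0, -1.0]]
force: [0.5, -0.1, -0.1]
width: 0.0001
finger_force: 0.2
```

{"api": "servo_tool", "payload": {
  "rows": [0, -0.5, 0, 0, 0, 0, 0.1, -0.5, 0, 0, 0, 0, 0, -0.2, 0, 0, 0, 0, 0, 0, 0, 0, 0, 0, 0, 0, 0, 0, 0, 0]
}}

```text
t: 16.4
ee_pos: [0.5481, 0.0638, 0.0143]
orientation: [[-0.959, -0.284, -0.0], [-0.284, 0.959, -0.0], [0.0, -0.0, -1.0]]
force: [-0.0, 0.3, 0.1]
width: -0.0004
finger_force: 0.2
```

```bash
python3 - <<'E'
from h import *
im=side("pics/s6.png",(290,200,370,260),10)
t=np.linspace(0,6.283,9)[:-1]
w=tow(P,np.c_[.0225+.0325*np.cos(t),-.0775+.0325*np.sin(t)]); print(((proj("side",np.c_[w,0*t+.023])-[290,200]+.5)*10).round().tolist())
print(((proj("side",np.c_[tow(P,[[-.014,-.110],[-.014,-.076],[.055,-.11]]),[.02]*3])-[290,200]+.5)*10).round().tolist())
e=bot.get_state()["ee_pos"];print(e,tost(P,e))
E
```

```text
[[169.0, 285.0], [173.0, 324.0], [250.0, 351.0], [356.0, 347.0], [424.0, 316.0], [415.0, 276.0], [339.0, 252.0], [238.0, 255.0]]
[[480.0, 280.0], [438.0, 332.0], [215.0, 248.0]]
[0.54808396 0.0637739  0.01428729] [[ 0.01169433 -0.03402936]]
```

View pics/s6.png

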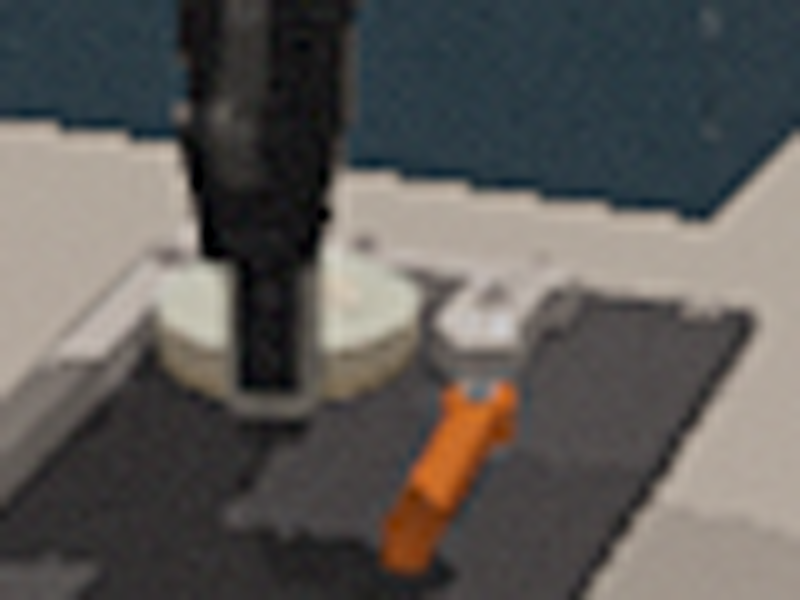

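The dish is in the pocket: its left edge is at about (158,305) and its right edge at about (420,305) in the crop, within 1–3 mm of home. I continue until it bears on the end stop.

{"api": "servo_tool", "payload": {
  "rows": [0, -0.5, 0, 0, 0, 0, 0.1, -0.5, 0, 0, 0, 0, 0, -0.2, 0, 0, 0, 0, 0, 0, 0, 0, 0, 0, 0, 0, 0, 0, 0, 0]
}}

```text
t: 16.95
ee_pos: [0.5481, 0.0627, 0.0143]
orientation: [[-0.959, -0.284, -0.0], [-0.284, 0.959, 0.0], [-0.0, 0.0, -1.0]]
force: [0.4, 1.8, -0.7]
width: 0.0002
finger_force: 0.7
```

{"api": "servo_tool", "payload": {
  "rows": [0, -0.5, 0, 0, 0, 0, 0.1, -0.5, 0, 0, 0, 0, 0, -0.2, 0, 0, 0, 0, 0, 0, 0, 0, 0, 0, 0, 0, 0, 0, 0, 0]
}}

```text
t: 17.45
ee_pos: [0.5481, 0.0622, 0.0143]
orientation: [[-0.959, -0.284, -0.0], [-0.284, 0.959, 0.001], [-0.0, 0.001, -1.0]]
force: [-0.7, 5.9, 1.7]
width: 0.0002
finger_force: 2.7
```

Force is 5.9 N at the end stop, so the dish is home. Now I plan the keeper arc.

```bash
python3 - <<'E'
from h import *
e=bot.get_state()["ee_pos"];print(e,tost(P,e))
R=np.array([.0,0]);a=np.radians(12.1);r=50
def cen(b):
    n=np.array([-np.cos(b),np.sin(b)]); tx=np.array([np.cos(a),np.sin(a)]);ty=np.array([-np.sin(a),np.cos(a)])
    d=5+11*abs(n@tx)+10*abs(n@ty)
    return np.array([-38,-37])+r*np.array([np.sin(b),np.cos(b)])+d*n
start=np.array([-74,13.]);B=np.linspace(-.064,np.pi/2-.06,21)
pts=np.array([start]+[cen(b) for b in B]+[cen(np.pi/2)])
W=tow(P,pts/1000)*1000; print("start",W[0]);print(np.diff(W,axis=0).round(1).tolist()); print(pts[-1],W[-2:])
E
```

```text
[0.54806163 0.06224379 0.01425372] [[ 0.01155406 -0.03555319]]
start [459.01780117 104.05415315]
[[15.5, -0.0], [3.2, 1.7], [3.4, 1.5], [3.6, 1.3], [3.7, 1.0], [3.9, 0.7], [4.0, 0.4], [4.1, 0.1], [4.2, -0.3], [4.3, -0.7], [4.3, -1.1], [4.2, -1.5], [4.1, -1.9], [4.0, -2.3], [3.8, -2.7], [3.6, -3.1], [3.4, -3.4], [3.1, -3.8], [2.7, -4.1], [2.0, -2.8], [1.8, -2.9], [1.3, -2.3]]
[ 12.         -19.91636344] [[546.03434993  80.20519823]
 [547.30027518  77.86843633]]
```

{"api": "servo_tool", "payload": {
  "rows": [0, 1, 0, 0, 0, 0, 0, 4, 0, 0, 0, 0, -1, 8, 0, 0, 0, 0, 0, 0, 20, 0, 0, 0, 0, 0, 25, 0, 0, 0]
}}

```text
t: 17.95
ee_pos: [0.5456, 0.0746, 0.0582]
orientation: [[-0.959, -0.285, -0.004], [-0.285, 0.959, -0.001], [0.004, 0.0, -1.0]]
force: [-0.1, 1.1, -0.6]
width: -0.0001
finger_force: 0.0
```

{"api": "servo_tool", "payload": {
  "rows": [-18, 6, 0, 0, 0, 0, -20, 7, 0, 0, 0, 0, -20, 7, 0, 0, 0, 0, -20, 7, 0, 0, 0, 0, -10, 3, 0, 0, 0, 0]
}}

```text
t: 18.45
ee_pos: [0.4574, 0.1048, 0.0589]
orientation: [[-0.959, -0.285, -0.001], [-0.285, 0.959, -0.0], [0.001, -0.0, -1.0]]
force: [0.1, 0.0, 0.0]
width: -0.0001
finger_force: 0.0
```

{"api": "servo_tool", "payload": {
  "rows": [0, 0, 0, 0, 0, 0, 0, 0, -15, 0, 0, 0, 0, 0, -15, 0, 0, 0, 0, 0, -10, 0, 0, 0, 0, 0, -5, 0, 0, 0]
}}

```text
t: 18.95
ee_pos: [0.4594, 0.1042, 0.0134]
orientation: [[-0.959, -0.284, -0.001], [-0.284, 0.959, -0.0], [0.001, -0.0, -1.0]]
force: [0.2, 0.6, 0.1]
width: -0.0001
finger_force: 0.0
```

{"api": "servo_tool", "payload": {
  "rows": [4, 0, 0, 0, 0, 0, 4, 0, 0, 0, 0, 0, 4, 0, 0, 0, 0, 0, 3.5, 0, 0, 0, 0, 0, 3.2, 1.7, 0, 0, 0, 0]
}}

```text
t: 19.45
ee_pos: [0.4785, 0.106, 0.0146]
orientation: [[-0.959, -0.284, 0.0], [-0.284, 0.959, -0.0], [-0.0, -0.0, -1.0]]
force: [-0.7, -1.1, 0.3]
width: 0.0002
finger_force: 0.4
```

Contact with the arm. Following the arc.

{"api": "servo_tool", "payload": {
  "rows": [3.4, 1.5, 0, 0, 0, 0, 3.6, 1.3, 0, 0, 0, 0, 3.7, 1.0, 0, 0, 0, 0, 3.9, 0.7, 0, 0, 0, 0, 4.0, 0.4, 0, 0, 0, 0]
}}

```text
t: 19.95
ee_pos: [0.4968, 0.1111, 0.0142]
orientation: [[-0.959, -0.284, -0.0], [-0.284, 0.959, -0.0], [0.0, 0.0, -1.0]]
force: [-1.4, -0.4, -0.5]
width: -0.0005
finger_force: 0.3
```

{"api": "servo_tool", "payload": {
  "rows": [4.1, 0.1, 0, 0, 0, 0, 4.2, -0.3, 0, 0, 0, 0, 4.3, -0.7, 0, 0, 0, 0, 4.3, -1.1, 0, 0, 0, 0, 4.2, -1.5, 0, 0, 0, 0]
}}

```text
t: 20.45
ee_pos: [0.5181, 0.1074, 0.0144]
orientation: [[-0.959, -0.284, 0.0], [-0.284, 0.959, 0.0], [-0.0, -0.0, -1.0]]
force: [-1.1, -0.9, 1.0]
width: -0.0001
finger_force: 0.6
```

{"api": "servo_tool", "payload": {
  "rows": [4.1, -1.9, 0, 0, 0, 0, 4.0, -2.3, 0, 0, 0, 0, 3.8, -2.7, 0, 0, 0, 0, 3.6, -3.1, 0, 0, 0, 0, 3.4, -3.4, 0, 0, 0, 0]
}}

```text
t: 20.95
ee_pos: [0.5369, 0.0939, 0.0144]
orientation: [[-0.959, -0.284, 0.0], [-0.284, 0.959, 0.0], [-0.0, 0.0, -1.0]]
force: [-1.8, -0.7, 2.3]
width: -0.0001
finger_force: 1.4
```

{"api": "servo_tool", "payload": {
  "rows": [3.1, -3.8, 0, 0, 0, 0, 2.7, -4.1, 0, 0, 0, 0, 2, -2.8, 0, 0, 0, 0, 1.8, -2.9, 0, 0, 0, 0, 0, 0, 0, 0, 0, 0]
}}

```text
t: 21.45
ee_pos: [0.5465, 0.08, 0.0144]
orientation: [[-0.959, -0.284, 0.0], [-0.284, 0.959, -0.0], [-0.0, -0.0, -1.0]]
force: [-1.3, -1.0, 3.3]
width: 0.0002
finger_force: 1.9
```

```bash
python3 - <<'E'
from h import *
for n in("side","top"):
    im=capture(n);h=cv2.cvtColor(im,cv2.COLOR_BGR2HSV)
    m=((h[...,0]<16)&(h[...,1]>150)&(h[...,2]>90)); y,x=np.nonzero(m)
    k=(x>230)&(x<420)&(y>190)&(y<290); x,y=x[k],y[k]
    print(n,len(x), (x.min(),x.max(),y.min(),y.max()) if len(x) else 0)
    if len(x): 
        w=tost(P,ray(n,np.c_[x,y],.021)); print((w.min(0)*1000).round(),(w.max(0)*1000).round(), (w[np.argsort(w[:,0])[::6]]*1000).round().tolist())
print(bot.get_state()["force"],bot.get_state()["wrist_torque"])
E
```

```text
side 129 (np.int64(306), np.int64(341), np.int64(237), np.int64(243))
[-47. -44.] [38. -9.] [[-47.0, -21.0], [-43.0, -20.0], [-41.0, -43.0], [-38.0, -30.0], [-34.0, -17.0], [-31.0, -27.0], [-28.0, -21.0], [-26.0, -44.0], [-24.0, -43.0], [-21.0, -36.0], [-19.0, -36.0], [-17.0, -35.0], [-14.0, -28.0], [-11.0, -21.0], [-9.0, -15.0], [-6.0, -38.0], [-3.0, -31.0], [-1.0, -24.0], [3.0, -29.0], [28.0, -15.0], [32.0, -26.0], [36.0, -30.0]]
top 64 (np.int64(355), np.int64(361), np.int64(240), np.int64(252))
[-32. -39.] [ -8. -28.] [[-32.0, -35.0], [-30.0, -31.0], [-26.0, -39.0], [-24.0, -37.0], [-22.0, -37.0], [-20.0, -37.0], [-18.0, -36.0], [-16.0, -34.0], [-14.0, -32.0], [-12.0, -32.0], [-10.0, -32.0]]
[-1.47100245 -1.01370137  4.18944427] [-0.21584332  0.1967108  -0.0255578 ]
```

The keeper is nearly shut: the arm runs from (−30,−35) to (−10,−32) in the stage frame, about 0.1 rad short. Small closing pushes next.

{"api": "servo_tool", "payload": {
  "rows": [0.3, -0.7, 0, 0, 0, 0, 0.3, -0.7, 0, 0, 0, 0, 0.1, -0.6, 0, 0, 0, 0, 0, -0.5, 0, 0, 0, 0, 0, 0, 0, 0, 0, 0]
}}

```text
t: 22.05
ee_pos: [0.5471, 0.0781, 0.0144]
orientation: [[-0.959, -0.284, 0.001], [-0.284, 0.959, 0.0], [-0.001, -0.0, -1.0]]
force: [-1.0, -0.2, 4.6]
width: -0.0002
finger_force: 2.1
```

{"api": "servo_tool", "payload": {
  "rows": [0.1, -0.6, 0, 0, 0, 0, 0, -0.6, 0, 0, 0, 0, 0, -0.4, 0, 0, 0, 0, 0, 0, 0, 0, 0, 0, 0, 0, 0, 0, 0, 0]
}}

```text
t: 22.55
ee_pos: [0.5475, 0.0764, 0.0144]
orientation: [[-0.959, -0.284, 0.001], [-0.284, 0.959, 0.0], [-0.001, -0.0, -1.0]]
force: [0.8, -0.6, 2.7]
width: 0.0002
finger_force: 1.6
```

{"api": "servo_tool", "payload": {
  "rows": [0, -0.6, 0, 0, 0, 0, 0, -0.6, 0, 0, 0, 0, 0, -0.4, 0, 0, 0, 0, 0, 0, 0, 0, 0, 0, 0, 0, 0, 0, 0, 0]
}}

```text
t: 23.05
ee_pos: [0.5474, 0.0748, 0.0145]
orientation: [[-0.959, -0.284, 0.001], [-0.284, 0.959, -0.0], [-0.001, -0.0, -1.0]]
force: [2.2, 0.8, 2.4]
width: 0.0001
finger_force: 1.7
```

{"api": "servo_tool", "payload": {
  "rows": [0, -0.6, 0, 0, 0, 0, 0, -0.4, 0, 0, 0, 0, 0, 0, 0, 0, 0, 0, 0, 0, 0, 0, 0, 0, 0, 0, 0, 0, 0, 0]
}}

```text
t: 23.55
ee_pos: [0.5473, 0.0739, 0.0144]
orientation: [[-0.959, -0.284, 0.001], [-0.284, 0.959, 0.0], [-0.001, -0.0, -1.0]]
force: [3.5, 0.6, 3.4]
width: 0.0003
finger_force: 2.4
```

{"api": "servo_tool", "payload": {
  "rows": [0, 1, 0, 0, 0, 0, 0, 3, 0, 0, 0, 0, 0, 8, 0, 0, 0, 0, 0, 15, 0, 0, 0, 0, 0, 20, 20, 0, 0, 0]
}}

```text
t: 24.05
ee_pos: [0.5417, 0.1197, 0.0306]
orientation: [[-0.959, -0.283, -0.011], [-0.283, 0.959, -0.002], [0.011, 0.001, -1.0]]
force: [-0.5, -0.3, -0.8]
width: 0.0002
finger_force: 0.0
```

{"api": "servo_tool", "payload": {
  "rows": [0, 20, 25, 0, 0, 0, 0, 30, 25, 0, 0, 0, 0, 40, 25, 0, 0, 0, 0, 45, 25, 0, 0, 0, 0, 45, 20, 0, 0, 0]
}}

```text
t: 24.55
ee_pos: [0.5451, 0.3001, 0.1534]
orientation: [[-0.959, -0.284, -0.003], [-0.284, 0.959, -0.002], [0.004, -0.001, -1.0]]
force: [-0.2, 0.5, 0.1]
width: 0.0
finger_force: 0.0
```

{"api": "servo_tool", "payload": {
  "rows": [-10, 45, 10, 0, 0, 0, -20, 45, 0, 0, 0, 0, -20, 45, 0, 0, 0, 0, -20, 40, 0, 0, 0, 0, 0, 0, 0, 0, 0, 0]
}}

```text
t: 25.05
ee_pos: [0.4722, 0.4781, 0.1615]
orientation: [[-0.957, -0.289, -0.005], [-0.289, 0.957, -0.002], [0.005, -0.0, -1.0]]
force: [0.7, -0.9, 0.6]
width: -0.0003
finger_force: 0.0
```

```bash
python3 - <<'E'
from h import *
im=capture("top");s=capture("side")
a=cv2.resize(im[195:275,330:420],None,fx=6,fy=6,interpolation=cv2.INTER_CUBIC)
b=cv2.resize(s[205:265,290:370],None,fx=6,fy=6,interpolation=cv2.INTER_CUBIC)
c=np.zeros((480,540+0,3),np.uint8)
out=np.zeros((600,800,3),np.uint8); out[:480,:540]=a
b=cv2.resize(s[208,][None],None,fx=1,fy=1) if 0 else cv2.resize(s[210:260,300:350],None,fx=5,fy=5,interpolation=cv2.INTER_CUBIC)
out[:250,545:795]=b
cv2.imwrite("pics/end.png",out);cv2.imwrite("pics/endtop.png",im)
h=cv2.cvtColor(im,cv2.COLOR_BGR2HSV)
m=((h[...,0]<16)&(h[...,1]>150)&(h[...,2]>90)); y,x=np.nonzero(m); k=(x>330)&(x<420)&(y>190)&(y<290)
w=tost(P,ray("top",np.c_[x[k],y[k]],.021))*1000
vx,vy,x0,y0=cv2.fitLine(w.astype(np.float32),cv2.DIST_L2,0,.01,.01).ravel(); print("arm dir",vx,vy,w.min(0),w.max(0),w.mean(0),"joint",np.pi/2+.5236-np.arctan2(vy*np.sign(vx),abs(vx)))
print(bot.get_state()["ee_pos"],bot.get_state()["force"])
E
```

```text
arm dir 0.9051882 0.42501092 [-44.21817855 -40.01598256] [28.52084752 -1.63486094] [ -4.70610472 -19.46157787] joint 1.6554224
[0.47470726 0.4741126  0.16145437] [-0.18867583 -0.43003076 -0.22533674]
```

View pics/end.png

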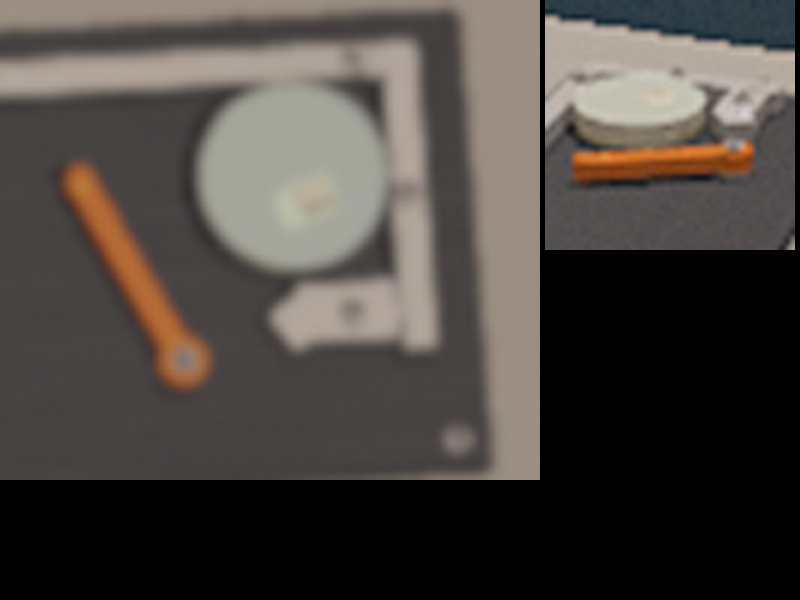

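The dish is home: it touches the end stop and the rail at about (291,177) in the crop. But the keeper reads only about 1.66 rad, so it must have been dragged back as I retreated. I'll push it again with the finger face square to the stage, and this time lift straight up at the end.

```bash
python3 - <<'E'
from h import *
D=tost(P,ray("top",[(np.array([291,177])+.5)/6-.5+[330,195]],.023));print("dish",D)
r=48
def cen(b,ex=0):
    n=np.array([-np.cos(b),np.sin(b)]); d=5+ex+11*abs(n[0])+10*abs(n[1])
    return np.array([-38,-37])+r*np.array([np.sin(b),np.cos(b)])+d*n
b0=np.pi/2-.44
pts=np.array([cen(b0,14)]+[cen(b) for b in np.linspace(b0,np.pi/2,7)])
W=tow(P,pts/1000)*1000; print(pts.round(),W.round(1));print(np.diff(W,axis=0).round(1).tolist())
e=bot.get_state()["ee_pos"]*1000; print(e,W[0]-e[:2])
E
```

```text
dish [[ 0.02224911 -0.07628065]]
[[ -9.  13.]
 [ -3.   0.]
 [  0.  -3.]
 [  3.  -6.]
 [  5. -10.]
 [  7. -14.]
 [  9. -18.]
 [ 10. -22.]] [[524.3 109.2]
 [531.2  97. ]
 [534.3  94.1]
 [537.1  90.9]
 [539.6  87.4]
 [541.9  83.7]
 [543.9  79.8]
 [545.5  75.6]]
[[6.9, -12.2], [3.0, -2.9], [2.8, -3.2], [2.6, -3.5], [2.3, -3.7], [2.0, -3.9], [1.6, -4.1]]
[474.70726355 474.11259909 161.45437386] [  49.59671629 -364.947941  ]
```

{"api": "servo_tool", "payload": {
  "rows": [5, -36.5, -10, 0, 0, -0.021, 5, -36.5, -10, 0, 0, -0.021, 5, -36.5, -10, 0, 0, -0.021, 5, -36.5, -10, 0, 0, -0.021, 5, -36.5, -10, 0, 0, -0.021]
}}

```text
t: 25.65
ee_pos: [0.5013, 0.2882, 0.1123]
orientation: [[-0.984, -0.18, -0.002], [-0.18, 0.984, -0.002], [0.003, -0.002, -1.0]]
force: [0.2, -0.4, -0.1]
width: 0.0001
finger_force: 0.0
```

{"api": "servo_tool", "payload": {
  "rows": [5, -36.5, -10, 0, 0, -0.021, 5, -36.5, -10, 0, 0, -0.021, 5, -36.5, -10, 0, 0, -0.021, 5, -36.5, -10, 0, 0, -0.021, 5, -36.5, -10, 0, 0, -0.021]
}}

```text
t: 26.15
ee_pos: [0.5256, 0.106, 0.0625]
orientation: [[-0.997, -0.075, -0.002], [-0.075, 0.997, -0.001], [0.002, -0.001, -1.0]]
force: [0.3, 0.0, -0.4]
width: -0.0
finger_force: 0.0
```

{"api": "servo_tool", "payload": {
  "rows": [0, 0, 0, 0, 0, 0, 0, 0, -15, 0, 0, 0, 0, 0, -15, 0, 0, 0, 0, 0, -11, 0, 0, 0, 0, 0, -5, 0, 0, 0]
}}

```text
t: 26.65
ee_pos: [0.5251, 0.1101, 0.0153]
orientation: [[-0.997, -0.08, -0.004], [-0.08, 0.997, -0.001], [0.004, -0.0, -1.0]]
force: [0.8, 0.5, 0.2]
width: 0.0002
finger_force: 0.0
```

{"api": "servo_tool", "payload": {
  "rows": [2, -3.5, 0, 0, 0, 0, 2, -3.5, 0, 0, 0, 0, 1.5, -3, 0, 0, 0, 0, 1.2, -2, 0, 0, 0, 0, 0, 0, 0, 0, 0, 0]
}}

```text
t: 27.15
ee_pos: [0.5344, 0.0972, 0.0181]
orientation: [[-0.997, -0.078, 0.001], [-0.078, 0.997, 0.0], [-0.001, 0.0, -1.0]]
force: [-0.9, 0.0, 0.3]
width: -0.0001
finger_force: 0.0
```

{"api": "servo_tool", "payload": {
  "rows": [1.5, -1.5, 0, 0, 0, 0, 1.5, -1.5, 0, 0, 0, 0, 1.4, -1.6, 0, 0, 0, 0, 1.4, -1.6, 0, 0, 0, 0, 0, 0, 0, 0, 0, 0]
}}

```text
t: 27.65
ee_pos: [0.5396, 0.0911, 0.0175]
orientation: [[-0.997, -0.078, -0.0], [-0.078, 0.997, -0.0], [0.0, -0.0, -1.0]]
force: [-0.4, 0.6, 0.6]
width: -0.0002
finger_force: 0.1
```

```bash
cat >> h.py <<'E'
def arm():
    from scipy.optimize import minimize_scalar
    for n in("top","side"):
        im=capture(n);h=cv2.cvtColor(im,cv2.COLOR_BGR2HSV)
        m=((h[...,0]<16)&(h[...,1]>150)&(h[...,2]>90)); y,x=np.nonzero(m); k=(x>290)&(x<400)&(y>205)&(y<280); x,y=x[k],y[k]
        w=tost(P,ray(n,np.c_[x,y],.021 if n=="top" else .018))*1000+[38,37]; rr=np.hypot(*w.T); w=w[rr>12]
        if len(w): print(n,len(w),"joint med %.2f far %.2f"%(np.median(np.arctan2(w[:,0],w[:,1]))+.5236,np.median(np.arctan2(*w[np.hypot(*w.T)>40].T))+.5236), "rmax",np.hypot(*w.T).max().round())
    s=bot.get_state();print(s["ee_pos"],tost(P,s["ee_pos"]),s["force"])
E
python3 -c "from h import *;arm()"
```

```text
top 44 joint med 1.74 far nan rmax 28.0
side 101 joint med 1.77 far 1.71 rmax 75.0
[0.53957735 0.09124949 0.01752912] [[ 0.00533207 -0.00597955]] [-0.09762521  0.71224812  0.02221292]
  return _methods._mean(a, axis=axis, dtype=dtype,
  ret = ret.dtype.type(ret / rcount)
```

The keeper is moving with the finger, now at about 1.75. I'll lower the fingertip for more overlap and go on.

{"api": "servo_tool", "payload": {
  "rows": [0, 1.5, 0, 0, 0, 0, 0, 0, -2, 0, 0, 0, 0, 0, -2, 0, 0, 0, 0, -1.5, 0, 0, 0, 0, 1.3, -1.8, 0, 0, 0, 0]
}}

```text
t: 28.25
ee_pos: [0.5414, 0.0897, 0.0141]
orientation: [[-0.997, -0.078, 0.001], [-0.078, 0.997, 0.0], [-0.001, 0.0, -1.0]]
force: [-0.3, 0.8, 4.3]
width: 0.0001
finger_force: 1.9
```

{"api": "servo_tool", "payload": {
  "rows": [1.2, -1.8, 0, 0, 0, 0, 1.1, -1.9, 0, 0, 0, 0, 1, -1.9, 0, 0, 0, 0, 1, -2, 0, 0, 0, 0, 0, 0, 0, 0, 0, 0]
}}

```text
t: 28.75
ee_pos: [0.5452, 0.0815, 0.014]
orientation: [[-0.997, -0.078, -0.0], [-0.078, 0.997, -0.0], [0.0, -0.0, -1.0]]
force: [-2.6, -1.4, 6.1]
width: -0.0
finger_force: 3.1
```

```bash
python3 -W ignore -c "from h import *;arm()"
```

```text
top 48 joint med 1.97 far nan rmax 29.0
side 99 joint med 1.94 far 1.95 rmax 79.0
[0.54516427 0.0815025  0.01394028] [[ 0.01015063 -0.01612839]] [-1.97799586 -0.59406518  6.00888364]
```

{"api": "servo_tool", "payload": {
  "rows": [0.4, -1.5, 0, 0, 0, 0, 0.3, -1.5, 0, 0, 0, 0, 0.2, -1, 0, 0, 0, 0, 0, -0.5, 0, 0, 0, 0, 0, 0, 0, 0, 0, 0]
}}

```text
t: 29.35
ee_pos: [0.5466, 0.0773, 0.0141]
orientation: [[-0.997, -0.078, 0.001], [-0.078, 0.997, 0.0], [-0.001, 0.0, -1.0]]
force: [-0.9, 0.6, 6.5]
width: 0.0
finger_force: 2.8
```

{"api": "servo_tool", "payload": {
  "rows": [0, -0.8, 0, 0, 0, 0, 0, -0.6, 0, 0, 0, 0, 0, -0.4, 0, 0, 0, 0, 0, 0, 0, 0, 0, 0, 0, 0, 0, 0, 0, 0]
}}

```text
t: 29.85
ee_pos: [0.5468, 0.0759, 0.0142]
orientation: [[-0.997, -0.078, 0.002], [-0.078, 0.997, 0.001], [-0.002, 0.001, -1.0]]
force: [-0.1, 1.7, 5.6]
width: 0.0001
finger_force: 2.7
```

```bash
python3 -W ignore -c "from h import *;arm()"
```

```text
top 53 joint med 2.06 far nan rmax 30.0
side 91 joint med 2.03 far 2.10 rmax 79.0
[0.54681064 0.07588555 0.014197  ] [[ 0.0113589  -0.02185559]] [0.47052914 2.42755143 5.77138805]
```

{"api": "servo_tool", "payload": {
  "rows": [0, -0.6, 0, 0, 0, 0, 0, -0.6, 0, 0, 0, 0, 0, 0, 0, 0, 0, 0, 0, 0, 0, 0, 0, 0, 0, 0, 0, 0, 0, 0]
}}

```text
t: 30.45
ee_pos: [0.5469, 0.0751, 0.0143]
orientation: [[-0.997, -0.078, 0.002], [-0.078, 0.997, 0.001], [-0.002, 0.001, -1.0]]
force: [1.6, 2.9, 5.2]
width: -0.0001
finger_force: 2.8
```

{"api": "servo_tool", "payload": {
  "rows": [0, 0, 1, 0, 0, 0, 0, 0, 2, 0, 0, 0, 0, 0, 3, 0, 0, 0, 0, 0, 5, 0, 0, 0, 0, 0, 8, 0, 0, 0]
}}

```text
t: 30.95
ee_pos: [0.5453, 0.0742, 0.0324]
orientation: [[-0.997, -0.078, -0.002], [-0.078, 0.997, -0.0], [0.002, -0.0, -1.0]]
force: [-0.1, -0.1, -0.1]
width: -0.0
finger_force: 0.0
```

{"api": "servo_tool", "payload": {
  "rows": [0, 0, 15, 0, 0, 0, 0, 0, 25, 0, 0, 0, 0, 0, 30, 0, 0, 0, 0, 20, 30, 0, 0, 0, 0, 40, 20, 0, 0, 0]
}}

```text
t: 31.45
ee_pos: [0.5476, 0.1333, 0.1567]
orientation: [[-0.997, -0.075, 0.005], [-0.075, 0.997, -0.0], [-0.005, -0.0, -1.0]]
force: [1.9, -0.1, 0.1]
width: 0.0
finger_force: 0.0
```

{"api": "servo_tool", "payload": {
  "rows": [-5, 45, 10, 0, 0, 0, -5, 45, 0, 0, 0, 0, -5, 45, 0, 0, 0, 0, -10, 45, 0, 0, 0, 0, -10, 45, 0, 0, 0, 0]
}}

```text
t: 31.95
ee_pos: [0.5108, 0.3613, 0.1644]
orientation: [[-0.997, -0.078, 0.002], [-0.078, 0.997, 0.001], [-0.002, 0.001, -1.0]]
force: [0.6, 0.4, -0.5]
width: 0.0004
finger_force: 0.0
```

{"api": "servo_tool", "payload": {
  "rows": [-15, 45, 0, 0, 0, 0, -15, 40, 0, 0, 0, 0, -10, 30, 0, 0, 0, 0, 0, 0, 0, 0, 0, 0, 0, 0, 0, 0, 0, 0]
}}

```text
t: 32.45
ee_pos: [0.4707, 0.4751, 0.1636]
orientation: [[-0.997, -0.08, 0.001], [-0.08, 0.997, 0.0], [-0.001, 0.0, -1.0]]
force: [-0.4, -0.3, -0.1]
width: -0.0
finger_force: 0.0
```

```bash
python3 -W ignore - <<'E'
from h import *
arm()
im=capture("top");p0=cv2.imread("pics/endtop.png")
# dish circle: bright greenish-cream blob vs bars via hue
h=cv2.cvtColor(im,cv2.COLOR_BGR2HSV);h0=cv2.cvtColor(p0,cv2.COLOR_BGR2HSV)
for H in(h0,h):
    m=((H[...,0]>28)&(H[...,0]<75)&(H[...,2]>120)).astype(np.uint8)[200:250,355:400]
    n,l,st,c=cv2.connectedComponentsWithStats(m);i=1+np.argmax(st[1:,4]);print(st[i],tost(P,ray("top",[st[i][:2]+(st[i][2:4]-1)/2+[355,200]],.023)))
E
```

```text
top 169 joint med 2.08 far 2.09 rmax 73.0
side 149 joint med 2.04 far 2.08 rmax 79.0
[0.47130655 0.47363797 0.16319084] [[-0.03324431  0.38053529]] [ 0.80391641  0.24929254 -0.51643025]
[  9  10  30  30 666] [[ 0.02136117 -0.0770626 ]]
[  8   9  31  30 673] [[ 0.02344193 -0.07618965]]
```

The keeper reads about 2.08 rad in both cameras, the dish is home within measuring error, and the arm is clear. Handing in.

```bash
python3 -c "from workcell import bot;print(bot.close_job())"
```

```text
the job is handed in; nothing more can be done
None
```

I handed the job in at about 33 s, before seeing any verdict: by camera the dish is home in the corner pocket to within about 2 mm, the keeper is shut at about 2.08 rad (after a second push, as the first retreat dragged it open), and the arm is clear.

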